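# Show the widest spinning top to the inspection camera

### The job

Turn the lamp dimmer clockwise until its pointer stands on the long mark and let go of it. Then take the widest of the three wooden tops out of the rack and hold it up to the inspection camera: its tip pointing straight at the lens, its disc centred on the lens axis, the middle of the disc 130 mm from the lens glass. Finish holding it there, still and touching nothing but the gripper; leave the dimmer set, and the other two tops, the drink can and the pencil pot where they stand.

Things in the scene. Friction and masses are not known exactly. Their poses are not given: they have to be found in the camera images.
- top_wide: The widest top, turned wood, 40 to 85 g: disc 64 mm across, 14 mm thick; above it a stem 12 mm thick, 45 mm long; below it a hub 20 mm thick, 12 mm long, then a 14 mm cone to the tip. Origin: centre of the disc. z runs along the stem, away from the tip; round about z. Stands stem up in one of the rack's three holes, disc resting on the rack; lifts straight out.
- top_wide_tip (a point): The tip of the widest top, 33 mm below the centre of its disc.
- top_small: Another wooden top, disc only 46 mm across and 20 mm thick, with the same stem and hub, stem up in another hole of the rack; origin at the centre of its disc, 10 mm above the rack. To be left alone.
- top_round: Another wooden top with a rounded belly 46 mm across and 26 mm high, same stem and hub, stem up in another hole of the rack; origin at the centre of its belly, 13 mm above the rack. To be left alone.
- rack: Fixed light wood block 80 x 300 x 45 mm (x, y, z), origin at the centre of its underside. Three holes 25 mm wide and 34 mm deep in its top, at y = -100, 0 and 100 mm; any top may be in any hole.
- camera_stand: Fixed stand of the inspection camera: round steel foot 90 mm across and 12 mm high, origin at the centre of its underside, with an aluminium post that carries the camera head. The lens leans towards the stand's -x.
- camera_head: Fixed camera head: black cylinder 54 mm across, 87 mm long, ring lamp 80 mm across round the lens. Origin: centre of the lens glass (its front), 150 mm above the table, 30 mm from the stand's centre towards the stand's -x. z is the lens axis, pointing out of the lens: it looks up, 35 degrees off vertical, leaning to the stand's -x, roughly towards the robot.
- dimmer: Fixed grey dimmer box of the lamp, 130 x 130 x 55 mm, origin at the centre of its underside. On its top round the knob a scale of nine marks, 0.35 rad apart, the first towards the box's -x, the others following clockwise from above; the sixth is the long thick one (22 mm, the others 8 mm).
- dimmer_knob (a joint): Angle of the dimmer knob in rad, growing clockwise seen from above, 0 to 2.8: 0 when the pointer (the white line on one end of the grip bar) is at the first mark, 1.75 at the long mark. It starts between 0.35 and 1.1, turns with light friction and stays where it is left.
- dimmer_knob_grip (a point): On the knob's vertical axis, where to grip it, 92 mm above the table, over the middle of the box. The knob is a black disc 44 mm across carrying an upright grip bar 42 mm long, 14 mm wide, 32 mm tall, its top 99 mm above the table; the bar lies along the pointer's direction, in the box's frame (-cos q, sin q) for knob angle q.
- drink_can: Bystander: aluminium can 66 mm across and 120 mm high, origin at the centre of its underside. To be left alone.
- pencil_pot: Bystander: red plastic pot 80 mm across and 100 mm high with pencils up to 185 mm high, origin at the centre of its underside. To be left alone.
Mind the look-alikes: they are no part of the job. What is shaped like the top_wide but red is not meant.

How it is judged:
By the outcome, as a careful person would: the job done as asked, in the order asked, and still so for the second after the job is handed in, while the arm keeps its last pose, push and grip.
It also fails if it takes over 51 s, if anything falls off the work surface, if the arm or the gripper's body presses on something with over 40 N, if the wrist force passes 120 N, or if a joint passes its speed limit or range.

### The arm

A 6-joint arm with a two-finger parallel gripper is mounted at the origin on the work surface. World frame = base frame: x ahead of the robot, y to its left, z up, the work surface at z = 0. Lengths are in mm, angles in rad, forces in N, time in s.
With the tool pointing down it reaches from about 350 to 875 mm from the base axis. Payload 4.2 kg.
Tool frame: the origin (TCP) lies at the very end of the fingers, on their centre line; the grasp point (between the pads) lies 19 mm behind it (arm.grip_point_offset is the distance from the TCP to the grasp point, in mm); z points along the fingers, y is the direction in which the jaws open and shut (so a half turn about z gives the same grasp; the last joint's range is limited). The gripper opens to 85 mm and grips with 20 to 120 N. Pads are 22 mm wide; open, the fingers measure 114 mm over their backs; the gripper's body (76 mm by 85 mm) begins 54 mm behind the grasp point. The pads swing forward as they close: fully open they stand 13 mm farther back than shut.
Start: joints at [1.48, 0.385, 0.008, 0, -1.194, -0.259], TCP at [214.161, 587.141, 231.312] pointing down, gripper open.
Joint ranges: [-3.14, 3.14], [-1.21, 2.06], [-1.07, 1.41], [-3.16, 2.05], [-2.99, -0.16], [-3.1, 3.1]. Speed limits (rad/s): [2.79, 2.79, 3.14, 3.14, 3.14, 3.14].

### API

Orientations are given as a unit quaternion [x, y, z, w].
In Python, from bench import arm gives the robot as it stands.
- The arm moves only by the tool drive_tool, never from a script. Its argument "steps" is a list of rows, each a list of 5 numbers: the shift along the tool's x, y, z in m, then the turn about the tool's z in degrees, then the finger opening in m, from 0 to 0.0854. A call has 1 to 20 rows; each row shifts and turns the commanded pose from where the row before left it, along the tool's axes as they then stand; what a row does not reach is not made up. A row lasts 1/10 s, in which the tool goes at most 50 mm and 8.59 degrees, less where a joint would pass 70% of its speed; a pose out of reach is approached as far as the arm can. A call is refused whole if a number of a shift passes 0.05 or a number of a turn 8.59, either way. A call with a gripper value outside its range is refused whole. The fingers move at their own pace and stop on an object; the grip force is fixed at half the most. Time passes only in rows, so rows that do not move let the fingers close. It gives the time, the measured TCP pose, the force and the opening at its end, in the units of the state.
- arm.read_state(): the state, without advancing time (a new reading comes with each control period).
- arm.get_image(name): name is "side" or "top" or "wrist"; returns (picture, depth): 420x560x3 uint8, blue, green, red; 420x560 float32, mm along the optical axis (not along the pixel's ray), 0 where there is no reading.
- arm.camera_params(name): a dict with "K" (3x3 intrinsics, pixels), "world_to_cam" (4x4, takes a point from world to camera coordinates); the wrist camera has in their place "mount" (4x4, takes a point from camera to tool coordinates, whose origin is the TCP and whose axes are the flange's). Camera axes: x right, y up, looking along -z (the intrinsics and any distortion apply to the point x, -y, -z); pixel columns grow to the right and rows downward; lengths in mm; the calibration is good to about 2 mm. A picture is of the moment at which its call begins: read the wrist's pose just before it. camera_params takes no time and is no camera call.
- arm.job_done(): hands the job in, once; it reports no verdict.
The state is a dict: "clock": time; "joints": joint angles; "joint_vel": joint speeds; "joint_efforts": joint torques, N m; "position": TCP position; "ee_rot": TCP orientation; "contact_force": force on the tool from outside, world axes, zero at the start; "wrist_torque": the same for the moment, N m; "gripper_width": finger opening in mm.
Only numpy, scipy, OpenCV 4.12 (cv2) and the standard library are available. Lean on these libraries where they do the work, as an engineer would, in place of code of your own. Each camera call takes 0.05 s, during which the arm holds its last target.

## Working session

There is one attempt and no reset: what is moved stays moved. The work goes in short steps, Python scripts to look and compute and a tool call to move; the robot and the scene stay as the last step left them, time stands still between calls to the robot, and variables do not carry over. Pictures are saved under pics/ and viewed, and the job is handed in when it is done.

Besides the shell and the picture viewer there is one more tool, called as a command line: name --pt "numbers of a row" for each row, then --argument value for the rest. drive_tool: Moves the arm, as the interface text tells. Its arguments: {"type":"object","properties":{"steps":{"type":"array"}},"required":["steps"]}

```bash
ls; mkdir -p pics; python3 - <<'E'
from bench import arm
import cv2,numpy as np
for n in("top","side","wrist"):
    s=arm.read_state()
    im,d=arm.get_image(n); cv2.imwrite(f"pics/{n}0.png",im); np.save(f"pics/{n}0.npy",d)
    print(n,arm.camera_params(n))
print(arm.read_state()); print(arm.grip_point_offset)
E
```

```text
pics
top {'K': array([[461.94943847,   0.        , 280.34808532],
       [  0.        , 461.94943847, 214.75193358],
       [  0.        ,   0.        ,   1.        ]]), 'world_to_cam': array([[ 6.31809250e-02, -9.97990578e-01,  4.79349613e-03,
        -2.67853064e+01],
       [ 9.72500817e-01,  6.26446401e-02,  2.24316317e-01,
        -6.05300923e+02],
       [-2.24165858e-01, -9.51083353e-03,  9.74504598e-01,
        -1.07047498e+03],
       [ 0.00000000e+00,  0.00000000e+00,  0.00000000e+00,
         1.00000000e+00]])}
side {'K': array([[480.28383666,   0.        , 279.40502038],
       [  0.        , 480.28383666, 207.06637127],
       [  0.        ,   0.        ,   1.        ]]), 'world_to_cam': array([[ 7.74437646e-01, -6.32519898e-01,  1.28417821e-02,
        -4.55473884e+02],
       [ 3.46946325e-01,  4.41589064e-01,  8.27422109e-01,
        -2.94841271e+02],
       [-5.29031739e-01, -6.36331421e-01,  5.61433649e-01,
        -7.15192306e+02],
       [ 0.00000000e+00,  0.00000000e+00,  0.00000000e+00,
         1.00000000e+00]])}
wrist {'K': array([[360.84552734,   0.        , 
[... 488 characters left out ...]
oints': array([ 1.47960308e+00,  3.85390635e-01,  6.94469434e-03, -3.15336966e-04,
       -1.19401628e+00, -2.58639260e-01]), 'joint_vel': array([-0.00112733, -0.00322868,  0.00406778,  0.00128169,  0.0007696 ,
       -0.00139591]), 'joint_efforts': array([ 9.24764299e-05, -3.92676222e+01,  1.88582736e+01,  4.18857381e+00,
       -3.39490347e-03, -3.06241885e-07]), 'position': array([214.03495404, 586.7432658 , 230.47379745]), 'ee_rot': array([ 9.84730646e-01, -1.74082851e-01, -7.63915989e-05,  8.42285306e-04]), 'contact_force': array([-0.32192262, -0.22722487,  0.24503217]), 'wrist_torque': array([-0.01149367,  0.00703308, -0.03538949]), 'gripper_width': 85.6644641417195}
18.700000000000003
```

View pics/top0.png

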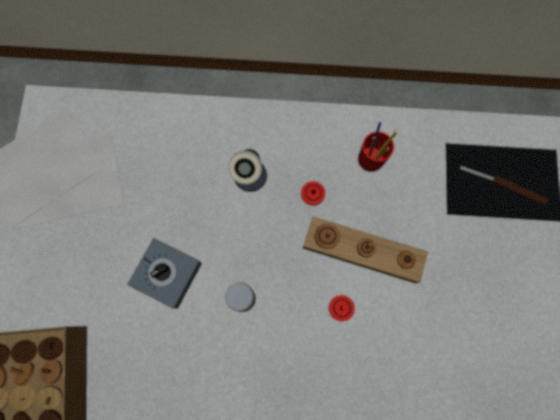

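View pics/side0.png

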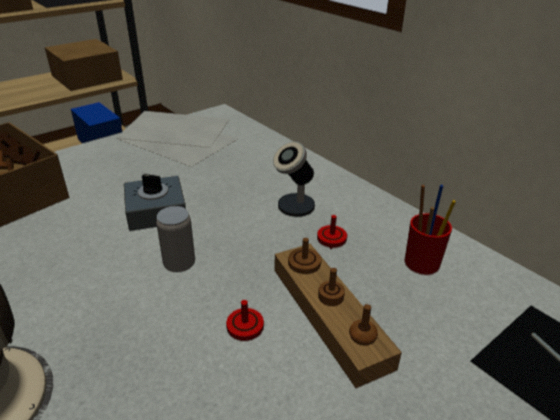

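View pics/wrist0.png

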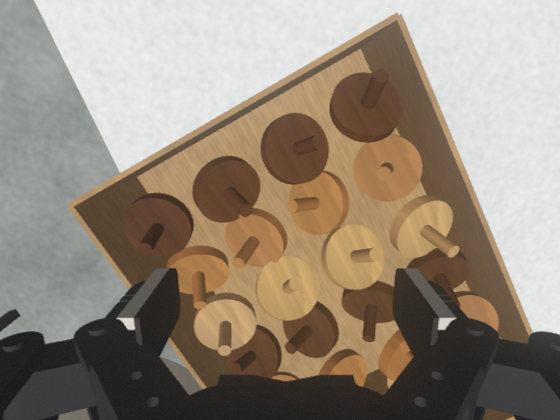

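The top view (dim) and side view show these candidates for the wide top:
- Rack, top view: left hole (327,236) has the widest disc. (367,247) is a small top and (407,259) is the round-bellied one.
- Red look-alikes at (313,193) and (342,308).
- Assorted tops in the crate, lower left around (25,370).

I choose the rack's (327,236), which is (305,258) in the side view. Other things in the top view: dimmer (163,272), can (239,297), camera head (245,167), pot (376,150).

Next I'll check with a close crop and measure.

```bash
cat > h.py <<'E'
import numpy as np,cv2
from bench import arm
from scipy.spatial.transform import Rotation as R
def cam(n,state=None):
    p=arm.camera_params(n)
    if 'world_to_cam' in p: T=np.linalg.inv(p['world_to_cam'])
    else:
        s=state; T0=np.eye(4); T0[:3,:3]=R.from_quat(s['ee_rot']).as_matrix(); T0[:3,3]=s['position']; T=T0@p['mount']
    return p['K'],T
def pts(n,uv,d,state=None):
    K,T=cam(n,state); uv=np.atleast_2d(uv).astype(float); d=np.ravel(d)
    x=(uv[:,0]-K[0,2])/K[0,0]*d; y=(uv[:,1]-K[1,2])/K[1,1]*d
    return (T[:3,:3]@np.c_[x,-y,-d].T).T+T[:3,3]
def plane(n,uv,z,state=None):
    K,T=cam(n,state); a=pts(n,uv,np.ones(len(np.atleast_2d(uv))),state); o=T[:3,3]; r=a-o
    return o+r*((z-o[2])/r[:,2])[:,None]
def proj(n,P,state=None):
    K,T=cam(n,state); q=(np.linalg.inv(T)@np.r_[P,1])[:3]
    return np.array([K[0,0]*q[0]/-q[2]+K[0,2],K[1,1]*-q[1]/-q[2]+K[1,2]])
def cloud(n,d,state=None):
    v,u=np.mgrid[:420,:560]; return pts(n,np.c_[u.ravel(),v.ravel()],d,state).reshape(420,560,3)
E
python3 - <<'E'
from h import *
im=cv2.imread("pics/top0.png");d=np.load("pics/top0.npy")
e=np.clip(im.astype(float)*1.6,0,255).astype(np.uint8)
a=cv2.resize(e[225:320,115:215],None,fx=4,fy=4,interpolation=3)[:380,:400]
b=cv2.resize(e[200:295,290:440],None,fx=4,fy=4,interpolation=3)[:380,:]
b=cv2.resize(b,(400,253)); 
o=np.zeros((380,800,3),np.uint8); o[:,:400]=a; o[:253,400:]=b; cv2.imwrite("pics/crop1.png",o)
C=cloud("top",d)
for n,p in dict(dim=(150,290),knob=(162,270),wide=(320,230),wstem=(327,236),small=(367,247),rnd=(407,259),can=(239,297),cam=(245,167),red1=(313,193),red2=(342,308),table=(250,350)).items(): print(n,C[p[1],p[0]].round(1))
# dimmer top plane mask z 48..62
z=C[...,2]
def comp(m,seed):
    n,l=cv2.connectedComponents(m.astype(np.uint8)); return l==l[seed[1],seed[0]]
for nm,lo,hi,seed in [("dimmer",45,65,(150,290)),("rack",38,52,(345,252)),("rackwide",52,66,(320,230))]:
    m=comp((z>lo)&(z<hi)&(d>0),seed); P=C[m]
    r=cv2.minAreaRect(P[:,:2].astype(np.float32)); print(nm,m.sum(),r,np.median(P[:,2]))
m=comp((z>112)&(z<130)&(d>0),(239,297)); print("can",m.sum(),C[m].mean(0))
E
```

```text
dim [403.5 312.6  56. ]
knob [449.4 279.3  96.3]
wide [575.6 -88.2  59.6]
wstem [ 558.  -104.2   79.2]
small [ 535.9 -199.9   87.7]
rnd [ 513.  -295.1   88.5]
can [397.8  92.7 117.8]
cam [695.9 100.8 151. ]
red1 [671.8 -67.   50.5]
red2 [ 389.5 -145.9   80.7]
table [277.1  65.3   0.6]
dimmer 2584 ((448.68505859375, 287.971435546875), (131.03067016601562, 129.6988983154297), 67.26543426513672) 54.75502298414483
rack 2828 ((540.224365234375, -203.74864196777344), (300.4483642578125, 82.00164031982422), 76.37794494628906) 45.06199172028653
rackwide 487 ((563.6375122070312, -106.19100952148438), (62.63511657714844, 59.76295471191406), 2.802321195602417) 59.14857989501775
can 576 [399.98341164  93.01341598 119.41789529]
```

View pics/crop1.png

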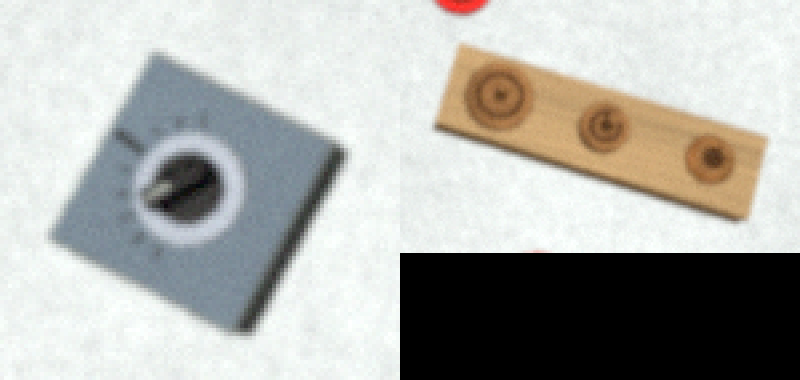

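Rack centre is (540,-204) and the wide top sits at (564,-106), which matches the hole position. The disc is about 62 mm across, so the choice is confirmed. The dimmer is at (449,288) with its -x direction at about 157° yaw. In the crop, the long mark is at (128,140) and the pointer at (150,195). Next I move above the dimmer.

drive_tool --pt "0.04 0.025 0 0 0.085" --pt "0.04 0.025 0 0 0.085" --pt "0.04 0.025 0 0 0.085" --pt "0.04 0.025 0 0 0.085" --pt "0.04 0.025 0 0 0.085" --pt "0.04 0.025 0 0 0.085" --pt "0.04 0.025 0 0 0.085" --pt "0.04 0.025 0 0 0.085" --pt "0 0 0 8.5 0.085" --pt "0 0 0 8.5 0.085" --pt "0 0 0 8.5 0.085" --pt "0 0 0 8.5 0.085" --pt "0 0 0 8.5 0.085" --pt "0 0 0 8.5 0.085" --pt "0 0 0 0 0.085"

```text
clock: 1.65
position: [446.1, 289.4, 231.0]
ee_rot: [0.814, -0.581, -0.0, 0.0]
contact_force: [-0.4, -0.2, 1.0]
gripper_width: 85.1
```

```bash
cat >> h.py <<'E'
def delta(target,yawdeg=None):
    s=arm.read_state(); M=R.from_quat(s['ee_rot']).as_matrix()
    t=M.T@(np.array(target)-s['position']); yaw=np.degrees(np.arctan2(M[1,0],M[0,0]))
    print("pos",s['position'].round(1),"yaw",yaw.round(2),"tilt",M[:,2].round(4),"clock",s['clock'],"tool delta",t.round(1), "turn",None if yawdeg is None else round((yaw-yawdeg+180)%360-180,2))
    return s
E
python3 - <<'E'
from h import *
s=delta((448.7,288,75),None)
im,d=arm.get_image("wrist"); cv2.imwrite("pics/w1.png",im); np.save("pics/w1.npy",d)
print(proj("wrist",(448.7,288,99),s),proj("wrist",(448.7,288,55),s)); print(s['joints'])
E
```

```text
pos [446.1 289.4 231. ] yaw -71.03 tilt [-5.e-04 -4.e-04 -1.e+00] clock 1.65 tool delta [  2.2  -2.1 156. ] turn None
[283.49337765 197.3924843 ] [283.78108387 185.54531248]
[ 8.80702465e-01  2.26795959e-01 -2.20128447e-01 -1.52366193e-04
 -1.12450177e+00 -5.49613834e-01]
```

View pics/w1.png

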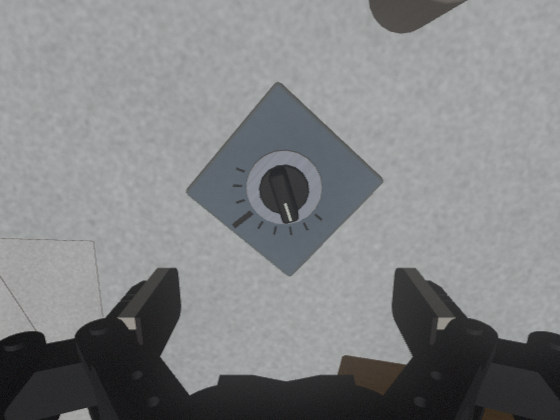

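The wrist view shows the pointer's white line at (289,212), near the third mark (291,231). The long mark is at (242,218). I'll measure the bar angle.

```bash
python3 - <<'E'
from h import *
s=arm.read_state(); im=cv2.imread("pics/w1.png"); d=np.load("pics/w1.npy")
C=cloud("wrist",d,s); m=(C[...,2]>90)&(C[...,2]<105)&(d>0); m[:150]=0;m[235:]=0;m[:,:240]=0;m[:,330:]=0
P=C[m]; r=cv2.minAreaRect(P[:,:2].astype(np.float32)); print(m.sum(),r,np.median(P[:,2]))
g=im.astype(int).min(2); w=(g>150)&m; v,u=np.nonzero(w); print(len(u),u.mean(),v.mean())
W=C[w][:,:2]; c=np.array(r[0]); dv=W.mean(0)-c; print("line dir",np.degrees(np.arctan2(dv[1],dv[0])))
m2=(abs(C[...,2]-55)<5)&(d>0); m2[:70]=0;m2[285:]=0;m2[:,:180]=0;m2[:,390:]=0
r2=cv2.minAreaRect(C[m2][:,:2].astype(np.float32)); print(r2)
L=plane("wrist",[(234,225),(251,212)],55,s)[:,:2]; print(L, [np.degrees(np.arctan2(*(l-r2[0])[::-1])) for l in L])
E
```

```text
921 ((448.73309326171875, 289.2720642089844), (14.060261726379395, 42.1206169128418), 36.13713073730469) 98.21393817471318
21 287.4761904761905 211.85714285714286
line dir 127.64368598465303
((448.8518981933594, 289.3437805175781), (130.04010009765625, 129.80416870117188), 67.49906158447266)
[[480.17688686 338.52430668]
 [469.0771275  321.36078817]] [np.float64(57.50535523286457), np.float64(57.71928843300711)]
```

Bar is at 126.1° and the box's -x at 157.5°, so q≈0.55 and the knob has to turn 68.9° clockwise to reach 57.2°. Align the jaws and descend.

drive_tool --pt "0 0 0 -8.5 0.05" --pt "0 0 0 -8.5 0.05" --pt "0.0017 -0.0021 0.04 0 0.05" --pt "0 0 0.04 0 0.05" --pt "0 0 0.04 0 0.05" --pt "0 0 0.036 0 0.05" --pt "0 0 0 0 0.05"

```text
clock: 2.4
position: [446.2, 286.6, 70.7]
ee_rot: [0.891, -0.454, -0.002, 0.005]
contact_force: [-0.2, -0.9, 0.2]
gripper_width: 50.2
```

```bash
python3 - <<'E'
from h import *
delta((448.8,289.3,75),-53.9)
E
```

```text
pos [446.2 286.6  70.7] yaw -53.96 tilt [-0.0081 -0.0082 -0.9999] clock 2.4 tool delta [-0.7 -3.7 -4.4] turn -0.06
```

drive_tool --pt "0 0 0 0 0.05" --pt "0 0 0 0 0.05"

```text
clock: 2.6
position: [450.2, 290.7, 77.5]
ee_rot: [0.891, -0.454, 0.001, -0.002]
contact_force: [-0.0, 1.5, -0.2]
gripper_width: 49.9
```

```bash
python3 - <<'E'
from h import *
delta((448.8,289.3,75),-53.9)
E
```

```text
pos [450.2 290.7  77.5] yaw -53.95 tilt [ 0.0031  0.0029 -1.    ] clock 2.6 tool delta [0.3 2.  2.5] turn -0.05
```

drive_tool --pt "0 0 0 0 0.03" --pt "0 0 0 0 0.02" --pt "0 0 0 0 0.01" --pt "0 0 0 0 0.01" --pt "0 0 0 0 0.01" --pt "0 0 0 0 0.01"

```text
clock: 3.2
position: [448.7, 289.3, 76.8]
ee_rot: [0.891, -0.454, 0.0, -0.0]
contact_force: [-4.1, -1.2, 6.9]
gripper_width: 13.0
```

```bash
python3 - <<'E'
from h import *
delta((448.8,289.3,75),-122.8)
E
```

```text
pos [448.7 289.3  76.8] yaw -54.02 tilt [ 1.e-04  2.e-04 -1.e+00] clock 3.2 tool delta [ 0.1 -0.1  1.8] turn 68.78
```

Gripped. Turning 68.9° clockwise: 13 rows of 5.3°.

drive_tool --pt "0 0 0 5.3 0.01" --pt "0 0 0 5.3 0.01" --pt "0 0 0 5.3 0.01" --pt "0 0 0 5.3 0.01" --pt "0 0 0 5.3 0.01" --pt "0 0 0 5.3 0.01" --pt "0 0 0 5.3 0.01" --pt "0 0 0 5.3 0.01" --pt "0 0 0 5.3 0.01" --pt "0 0 0 5.3 0.01" --pt "0 0 0 5.3 0.01" --pt "0 0 0 5.3 0.01" --pt "0 0 0 5.3 0.01" --pt "0 0 0 0 0.01" --pt "0 0 0 0 0.01" --pt "0 0 0 0 0.01"

```text
clock: 4.8
position: [447.6, 289.2, 76.8]
ee_rot: [-0.478, 0.879, 0.0, -0.001]
contact_force: [-6.9, -0.6, 9.2]
gripper_width: 12.9
```

```bash
python3 - <<'E'
from h import *
delta((448.8,289.3,75),-122.8)
E
```

```text
pos [447.6 289.2  76.8] yaw -122.93 tilt [-1.7e-03 -5.0e-04 -1.0e+00] clock 4.8 tool delta [-0.7 -0.9  1.8] turn -0.13
```

Open, rise gently, and check with the wrist camera.

drive_tool --pt "0 0 0 0 0.02" --pt "0 0 0 0 0.035" --pt "0 0 0 0 0.05" --pt "0 0 0 0 0.06" --pt "0 0 -0.02 0 0.06" --pt "0 0 -0.04 0 0.06" --pt "0 0 -0.05 0 0.06" --pt "0 0 -0.045 0 0.06" --pt "0 0 0 0 0.06" --pt "0 0 0 0 0.06" --pt "0 0 0 0 0.06"

```text
clock: 5.9
position: [448.3, 288.8, 228.9]
ee_rot: [-0.477, 0.879, -0.0, -0.001]
contact_force: [0.9, 0.4, -0.5]
gripper_width: 59.9
```

```bash
python3 - <<'E'
from h import *
s=delta((448.7,288,75),None)
im,d=arm.get_image("wrist"); cv2.imwrite("pics/w2.png",im)
C=cloud("wrist",d,s); m=(C[...,2]>90)&(C[...,2]<105)&(d>0); m[:150]=0;m[235:]=0;m[:,:240]=0;m[:,330:]=0
P=C[m]; r=cv2.minAreaRect(P[:,:2].astype(np.float32)); print(m.sum(),r,np.median(P[:,2]))
# camera head from top depth
d=np.load("pics/top0.npy"); C=cloud("top",d); sub=C[150:185,228:265]; 
print(np.c_[sub.reshape(-1,3)[::9]].round(0)[:10])
im=cv2.imread("pics/top0.png"); a=cv2.resize(np.clip(im[140:195,215:275].astype(float)*1.6,0,255).astype(np.uint8),None,fx=8,fy=8,interpolation=3)
ims=cv2.imread("pics/side0.png"); b=cv2.resize(np.clip(ims[135:220,260:325].astype(float)*1.6,0,255).astype(np.uint8),None,fx=5,fy=5,interpolation=3)
o=np.zeros((440,810,3),np.uint8); o[:,:480]=a; o[:425,480:805]=b; cv2.imwrite("pics/cams.png",o[:, :800])
E
```

```text
pos [448.3 288.8 228.9] yaw -122.96 tilt [-0.0022 -0.0017 -1.    ] clock 5.9 tool delta [  0.   -1.  153.9] turn None
928 ((448.4734802246094, 288.6877746582031), (41.62679672241211, 13.595033645629883), 57.16292190551758) 98.08711605383306
[[793. 166.  -3.]
 [793. 141.   1.]
 [734. 101. 163.]
 [797.  92.  -2.]
 [800.  68.  -5.]
 [790. 143.   0.]
 [730. 102. 166.]
 [754.  86. 107.]
 [794.  70.   4.]
 [789. 146.  -3.]]
```

View pics/w2.png

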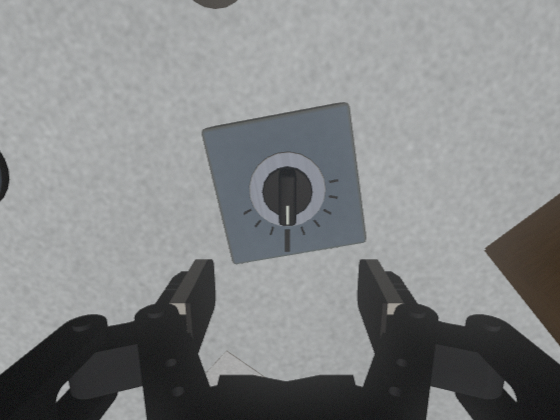

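View pics/cams.png

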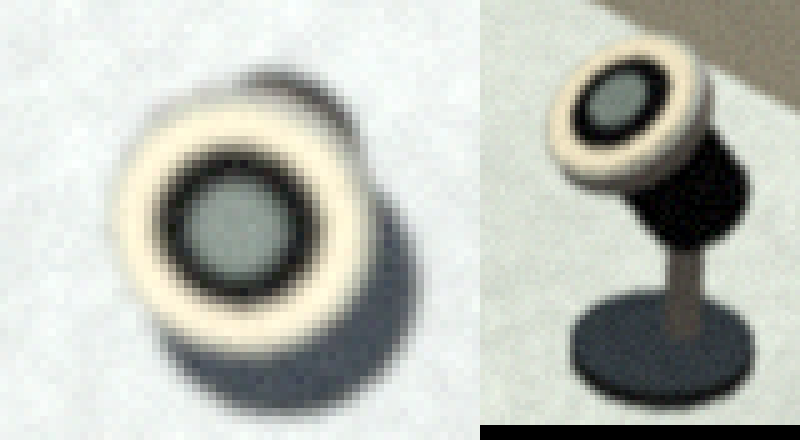

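The wrist view shows the pointer (287,213) exactly in line with the long mark (287,240). The bar measures 57.16° against a target of 57.2–57.5°, so the dimmer is set. The crops show the lens glass at top px (245,168.5) and side px (287,154). Next I measure the lens.

```bash
python3 - <<'E'
from h import *
t=np.array([[ (240/8+215-.4),(228/8+140-.4)]]); sd=np.array([[137/5+260-.4,95/5+135-.4]])
print("top@150",plane("top",t,150),"side@150",plane("side",sd,150))
# triangulate
def ray(n,uv):
    K,T=cam(n);o=T[:3,3];r=pts(n,uv,[1.])[0]-o;return o,r/np.linalg.norm(r)
o1,r1=ray("top",t);o2,r2=ray("side",sd)
A=np.c_[r1,-r2];x=np.linalg.lstsq(A,o2-o1,rcond=None)[0];p,q=o1+x[0]*r1,o2+x[1]*r2;print("tri",(p+q)/2,np.linalg.norm(p-q))
for n,box in (("top",(145,190,225,265)),("side",(138,178,268,308))):
    im=cv2.imread(f"pics/{n}0.png").astype(int); d=np.load(f"pics/{n}0.npy"); C=cloud(n,d)
    m=(im.min(2)>(120)) if n=="side" else (im.min(2)>115)
    print(im[152,287] if n=="side" else im[158,245])
    M=np.zeros(m.shape,bool); a,b,c,e=box; M[a:b,c:e]=1
    M&=(d>0)&(C[...,2]>110)&(np.linalg.norm(C-(p+q)/2,axis=2)<45)
    P=C[M]
    if n=="side":
        P=P[np.abs((P-(p+q)/2)@np.array([-.57,0,.82]))<15]
    for _ in range(6):
        c0=P.mean(0);u,s,v=np.linalg.svd(P-c0,full_matrices=False);nn=v[2]*np.sign(v[2][2]);r=(P-c0)@nn
        P=P[np.abs(r)<max(2.5*np.median(abs(r)),1.5)]
    print(n,len(P),"normal",nn.round(3),"tilt",np.degrees(np.arccos(nn[2])).round(1),"az",np.degrees(np.arctan2(nn[1],nn[0])).round(1),"c",c0.round(1),"rms",r.std().round(2))
# foot
print("foot side", plane("side",[[183/5+260-.4,340/5+135-.4]],12), "top dark?")
E
```

```text
top@150 [[693.50200189 101.58614398 150.        ]] side@150 [[696.4011658  108.88515119 150.        ]]
tri [691.12342012 101.52575517 154.9795182 ] 1.628227899513258
[83 92 96]
top 765 normal [-0.569  0.043  0.821] tilt 34.8 az 175.6 c [696.4 101.7 148.8] rms 1.72
[77 85 76]
side 546 normal [-0.574  0.043  0.818] tilt 35.1 az 175.7 c [693.2 100.8 147.8] rms 1.15
foot side [[723.00124331 101.48646999  12.        ]] top dark?
```

Lens glass L≈(693.5,101.5,150) and axis u≈(-0.572,0.043,0.819), i.e. tilt 35° at azimuth 175.7°. The side-view foot position agrees.

The tool can't be tilted through this interface. So I'll pinch the stem with the jaw axis square to the lens's lean plane and pivot the top in the grip by 35°, levering its tip against its own hole. First, go above the wide top at yaw 175.7°.

drive_tool --pt "0 0 0 7.7 0.05" --pt "0 0 0 7.7 0.05" --pt "0 0 0 7.7 0.05" --pt "0 0 0 7.7 0.05" --pt "0 0 0 7.7 0.05" --pt "0 0 0 7.7 0.05" --pt "0 0 0 7.7 0.05" --pt "0 0 0 7.4 0.05" --pt "0 0 0 0 0.05"

```text
clock: 6.85
position: [448.5, 289.0, 228.6]
ee_rot: [0.037, 0.999, -0.001, -0.001]
contact_force: [-0.6, 0.1, -0.8]
gripper_width: 50.0
```

drive_tool --pt "-0.0161 -0.0428 0 0 0.05" --pt "-0.0161 -0.0428 0 0 0.05" --pt "-0.0161 -0.0428 0 0 0.05" --pt "-0.0161 -0.0428 0 0 0.05" --pt "-0.0161 -0.0428 0 0 0.05" --pt "-0.0161 -0.0428 0 0 0.05" --pt "-0.0161 -0.0428 0 0 0.05" --pt "-0.0161 -0.0428 0 0 0.05" --pt "-0.0161 -0.0428 0 0 0.05" --pt "0 0 0 0 0.05" --pt "0 0 0 0 0.05" --pt "0 0 0 0 0.05"

```text
clock: 8.05
position: [564.5, -104.9, 229.6]
ee_rot: [0.036, 0.999, 0.0, -0.001]
contact_force: [0.1, -0.9, 0.2]
gripper_width: 50.0
```

```bash
python3 - <<'E'
from h import *
s=delta((563.8,-106.5,180),175.7)
im,d=arm.get_image("wrist"); cv2.imwrite("pics/w3.png",im)
C=cloud("wrist",d,s)
for lo,hi,n in((55,63,"disc"),(96,110,"stemtop")):
    m=(C[...,2]>lo)&(C[...,2]<hi)&(np.linalg.norm(C[...,:2]-[563.8,-106.5],axis=2)<45)&(d>0)
    P=C[m]; print(n,m.sum(),cv2.minEnclosingCircle(P[:,:2].astype(np.float32)),np.median(P,axis=0), cv2.minAreaRect(P[:,:2].astype(np.float32)))
E
```

```text
pos [ 564.5 -104.9  229.6] yaw 175.86 tilt [-1.6e-03  1.0e-04 -1.0e+00] clock 8.05 tool delta [ 0.5 -1.7 49.6] turn 0.16
disc 3571 ((563.0914916992188, -105.63054656982422), 31.877426147460938) [ 560.0719218  -105.25388915   58.76805866] ((563.36865234375, -105.44015502929688), (62.626708984375, 62.85990905761719), 86.00455474853516)
stemtop 204 ((563.1994018554688, -105.79463195800781), 6.0412278175354) [ 562.40658779 -105.4875584   103.17071732] ((562.9469604492188, -105.5462646484375), (11.529220581054688, 11.17909049987793), 27.09644317626953)
```

View pics/w3.png

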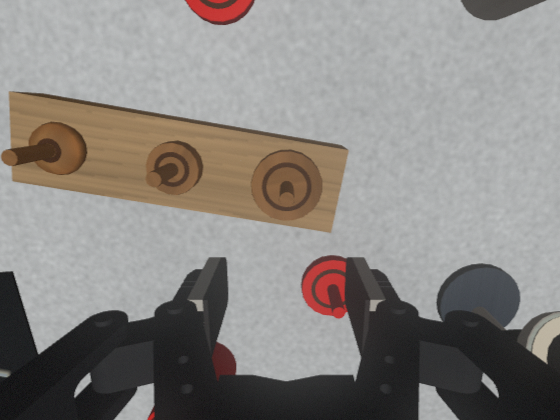

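The close view confirms the choice: wide disc at (287,185), measured 63 mm across, brown, with its stem end at world (563.1,-105.7,103). The small top is at (174,168) and the round one at (57,148). Descending.

drive_tool --pt "0.0013 -0.0009 0.04 0 0.04" --pt "0 0 0.04 0 0.04" --pt "0 0 0.03 0 0.04" --pt "0 0 0.025 0 0.04" --pt "0 0 0.015 0 0.04" --pt "0 0 0.008 0 0.04" --pt "0 0 0 0 0.04" --pt "0 0 0 0 0.04" --pt "0 0 0 0 0.025" --pt "0 0 0 0 0.015" --pt "0 0 0 0 0.008" --pt "0 0 0 0 0.008" --pt "0 0 0 0 0.008" --pt "0 0 0 0 0.008"

```text
clock: 9.5
position: [564.2, -106.2, 73.4]
ee_rot: [0.037, 0.999, -0.0, 0.001]
contact_force: [-0.8, 1.5, 5.4]
gripper_width: 10.2
```

```bash
python3 - <<'E'
from h import *
s=delta((563.1,-105.7,71.3),175.7); print(s['contact_force'],s['gripper_width'])
E
```

```text
pos [ 564.2 -106.2   73.4] yaw 175.78 tilt [ 1.7e-03 -1.0e-04 -1.0e+00] clock 9.5 tool delta [1.1 0.4 2.1] turn 0.08
[-0.79107747  1.52517058  5.42872974] 10.218292481887389
```

Gripped, with the grasp about 33 mm above the disc. Now lift 12 mm so the cone stays in the hole, then lever towards the robot (+tool x) in small stages and watch the force.

drive_tool --pt "0 0 -0.006 0 0.008" --pt "0 0 -0.006 0 0.008" --pt "0 0 0 0 0.008" --pt "0 0 0 0 0.008" --pt "0.004 0 0 0 0.008" --pt "0.004 0 0 0 0.008" --pt "0.004 0 0 0 0.008" --pt "0 0 0 0 0.008"

```text
clock: 10.3
position: [558.2, -104.9, 86.6]
ee_rot: [0.036, 0.999, 0.0, 0.008]
contact_force: [8.7, -0.4, -0.5]
gripper_width: 10.2
```

```bash
cat >> h.py <<'E'
def look(tag,box=None,s_=33.0):
    """fit disc top plane from wrist depth around where it should hang"""
    s=delta((0,0,0)); f=s['contact_force']; print("force",f.round(1),"w",s['gripper_width'].round(1))
    im,d=arm.get_image("wrist"); cv2.imwrite(f"pics/{tag}.png",im); np.save(f"pics/{tag}.npy",d)
    C=cloud("wrist",d,s); M=R.from_quat(s['ee_rot']).as_matrix(); G=s['position']-M[:,2]*18.7
    return s,im,d,C,G
E
python3 - <<'E'
from h import *
s,im,d,C,G=look("w4"); print(G,s['wrist_torque'])
E
```

```text
pos [ 558.2 -104.9   86.6] yaw 175.87 tilt [ 0.0163 -0.     -0.9999] clock 10.3 tool delta [565.6  64.4  77.5] turn NoneTraceback (most recent call last):
  File "<stdin>", line 2, in <module>
  File "h.py", line 29, in look
    s=delta((0,0,0)); f=s['contact_force']; print("force",f.round(1),"w",s['gripper_width'].round(1))
                                                                         ^^^^^^^^^^^^^^^^^^^^^^^^
AttributeError: 'float' object has no attribute 'round'
```

drive_tool --pt "0.004 0 0 0 0.008" --pt "0.004 0 0 0 0.008" --pt "0.004 0 0 0 0.008" --pt "0 0 0 0 0.008"

```text
clock: 10.7
position: [546.4, -103.9, 87.5]
ee_rot: [0.036, 0.999, 0.0, 0.008]
contact_force: [8.5, 0.6, 1.8]
gripper_width: 10.2
```

```bash
sed -i "s/s\['gripper_width'\].round(1)/round(s['gripper_width'],1)/" h.py; python3 - <<'E'
from h import *
s,im,d,C,G=look("w4"); print(G.round(1),s['wrist_torque'])
E
```

```text
pos [ 546.4 -103.9   87.5] yaw 175.89 tilt [ 1.700e-02  1.000e-04 -9.999e-01] clock 10.7 tool delta [553.9  64.4  78.2] turn None
force [8.5 0.6 1.8] w 10.2
[ 546.1 -103.9  106.2] [ 0.17628764 -2.72078053  0.00343856]
```

View pics/w4.png

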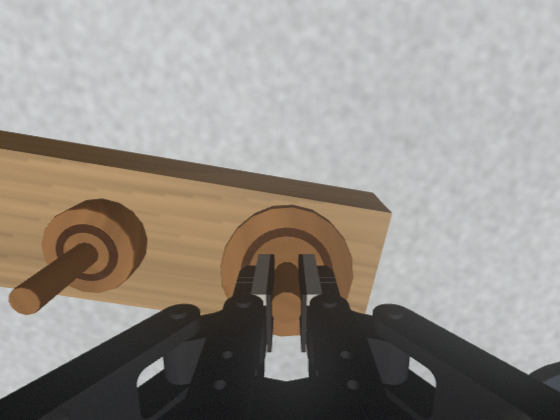

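The wrist view shows the disc (287,265) starting to tilt, with the stem (287,285) between the pads. The force is steady at about 8.5 N, so the top is pivoting. Continue.

drive_tool --pt "0.004 0 0.001 0 0.008" --pt "0.004 0 0.001 0 0.008" --pt "0.004 0 0.001 0 0.008" --pt "0.004 0 0 0 0.008" --pt "0.004 0 0 0 0.008" --pt "0 0 0 0 0.008"

```text
clock: 11.35
position: [526.4, -102.6, 84.8]
ee_rot: [0.036, 0.999, 0.0, 0.008]
contact_force: [6.8, 0.0, 5.4]
gripper_width: 10.1
```

```bash
cat >> h.py <<'E'
def fitdisc(C,d,G,im,u0,hmin=26,hmax=40,rmax=33):
    """points near expected disc top plane given axis guess u0 (stem dir)"""
    u=np.array(u0,float)
    for it in range(12):
        u/=np.linalg.norm(u); v=C-G; h=v@u; r=np.linalg.norm(v-h[...,None]*u,axis=2)
        m=(d>0)&(h<-hmin)&(h>-hmax)&(r<rmax)&(r>9)
        P=C[m]; c=np.median(P,axis=0)
        for _ in range(4):
            c=P.mean(0); w=np.linalg.svd(P-c,full_matrices=False)[2][2]; e=(P-c)@w; P=P[abs(e)<max(1.0,2*np.median(abs(e)))]
        u=w*np.sign(w[2])
    hh=(G-c)@u
    return u,hh,P,m
E
python3 - <<'E'
from h import *
s,im,d,C,G=look("w5"); print(G.round(1))
for a0 in(10,20,30):
    a=np.radians(a0); u,hh,P,m=fitdisc(C,d,G,im,(-np.sin(a),0.07*np.sin(a),np.cos(a)))
    print(a0,u.round(3),"tilt",np.degrees(np.arccos(u[2])).round(1),"az",np.degrees(np.arctan2(u[1],u[0])).round(1),"h",hh.round(1),len(P))
E
```

```text
pos [ 526.4 -102.6   84.8] yaw 175.91 tilt [ 1.660e-02 -2.000e-04 -9.999e-01] clock 11.35 tool delta [533.7  64.7  76.1] turn None
force [6.8 0.  5.4] w 10.1
[ 526.  -102.6  103.5]
10 [-0.447  0.031  0.894] tilt 26.6 az 176.0 h 34.2 3911
20 [-0.447  0.031  0.894] tilt 26.6 az 176.0 h 34.2 3911
30 [-0.447  0.031  0.894] tilt 26.6 az 176.0 h 34.2 3911
```

View pics/w5.png

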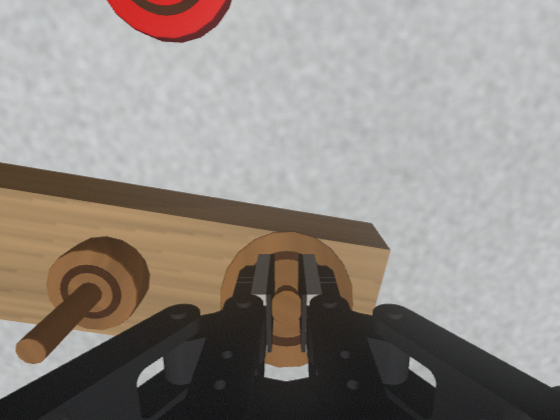

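Disc plane fit: tilt 26.6°, azimuth 176.0°, so the method works. The aim is about 36° under load, since the loaded wrist gives back about 1°.

drive_tool --pt "0.004 0 0.0005 0 0.008" --pt "0.004 0 0 0 0.008" --pt "0.004 0 0 0 0.008" --pt "0.004 0 0 0 0.008" --pt "0 0 0 0 0.008"

```text
clock: 11.9
position: [508.2, -101.5, 83.4]
ee_rot: [0.036, 0.999, 0.0, 0.006]
contact_force: [3.9, 0.8, 7.0]
gripper_width: 10.0
```

```bash
cat > m.py <<'E'
import sys
from h import *
s,im,d,C,G=look(sys.argv[1]); print(G.round(1))
a=np.radians(30); u,hh,P,m=fitdisc(C,d,G,im,(-np.sin(a),0.07*np.sin(a),np.cos(a)))
print(u.round(3),"tilt",np.degrees(np.arccos(u[2])).round(1),"az",np.degrees(np.arctan2(u[1],u[0])).round(1),"h",hh.round(1),len(P))
E
python3 m.py w6
```

```text
pos [ 508.2 -101.5   83.4] yaw 175.87 tilt [ 1.130e-02 -1.000e-04 -9.999e-01] clock 11.9 tool delta [515.1  64.6  77.7] turn None
force [3.9 0.8 7. ] w 10.0
[ 508.  -101.5  102.1]
[-0.591  0.042  0.806] tilt 36.3 az 175.9 h 34.9 2807
```

36.3° under load. Lift clear and re-measure.

drive_tool --pt "0 0 -0.01 0 0.008" --pt "0 0 -0.02 0 0.008" --pt "0 0 -0.04 0 0.008" --pt "0 0 -0.04 0 0.008" --pt "0 0 -0.04 0 0.008" --pt "0 0 -0.03 0 0.008" --pt "0 0 -0.02 0 0.008" --pt "0 0 0 0 0.008" --pt "0 0 0 0 0.008" --pt "0 0 0 0 0.008" --pt "0 0 0 0 0.008"

```text
clock: 13.05
position: [502.8, -101.8, 279.1]
ee_rot: [0.037, 0.999, -0.0, -0.002]
contact_force: [0.6, 0.3, 0.1]
gripper_width: 10.5
```

```bash
python3 m.py w7
```

```text
pos [ 502.8 -101.8  279.1] yaw 175.75 tilt [-3.9e-03 -1.0e-04 -1.0e+00] clock 13.05 tool delta [507.9  64.3 281.1] turn None
force [0.6 0.3 0.1] w 10.5
[ 502.9 -101.8  297.8]
[-0.55   0.042  0.834] tilt 33.5 az 175.6 h 34.8 3040
```

View pics/w7.png

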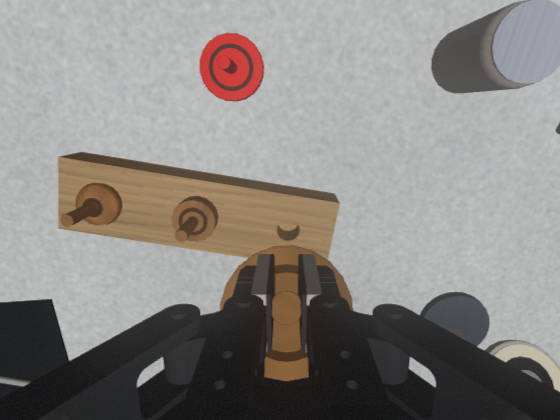

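The wrist view shows the tilted disc (287,310) clear of the rack, with its hole empty at (288,230) and the other tops undisturbed. Tilt is 33.5° while still swaying. Move to the inspection pose.

drive_tool --pt "-0.0065 0.018 0 0 0.008" --pt "-0.0129 0.0362 0.001 0 0.008" --pt "-0.0129 0.0362 0.001 0 0.008" --pt "-0.0129 0.0362 0.001 0 0.008" --pt "-0.0129 0.0362 0.001 0 0.008" --pt "-0.0129 0.0362 0.001 0 0.008" --pt "-0.0065 0.018 0.001 0 0.008" --pt "0 0 0 0 0.008" --pt "0 0 0 0 0.008" --pt "0 0 0 0 0.008" --pt "0 0 0 0 0.008" --pt "0 0 0 0 0.008"

```text
clock: 14.3
position: [596.9, 107.9, 275.3]
ee_rot: [0.038, 0.999, 0.0, 0.0]
contact_force: [0.5, -0.8, -0.3]
gripper_width: 10.6
```

```bash
python3 m.py w8; python3 - <<'E'
from h import *
s=arm.read_state()
d=np.load("pics/w8.npy");C=cloud("wrist",d,s)
m=(d>0)&(abs(C[...,2])<12);P=C[m];c=P.mean(0);w=np.linalg.svd((P-c)[::7],full_matrices=False)[2][2];print("table normal",(w*np.sign(w[2])).round(4),c.round(1),m.sum())
for n in("side","top"):
    im,d=arm.get_image(n); cv2.imwrite(f"pics/{n}8.png",im); np.save(f"pics/{n}8.npy",d)
E
```

```text
pos [596.9 107.9 275.3] yaw 175.69 tilt [ 5.e-04  2.e-04 -1.e+00] clock 14.3 tool delta [ 587.2 -152.5  275. ] turn None
force [ 0.5 -0.8 -0.3] w 10.6
[596.9 107.9 294. ]
[-0.553  0.042  0.832] tilt 33.7 az 175.7 h 34.9 2975
table normal [-0.e+00  3.e-04  1.e+00] [ 6.065e+02  1.129e+02 -5.000e-01] 149372
```

View pics/w8.png

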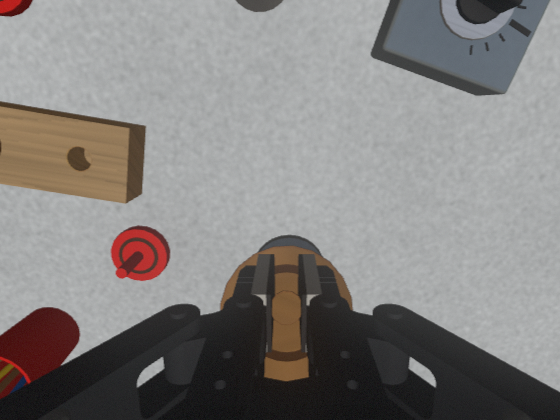

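View pics/side8.png

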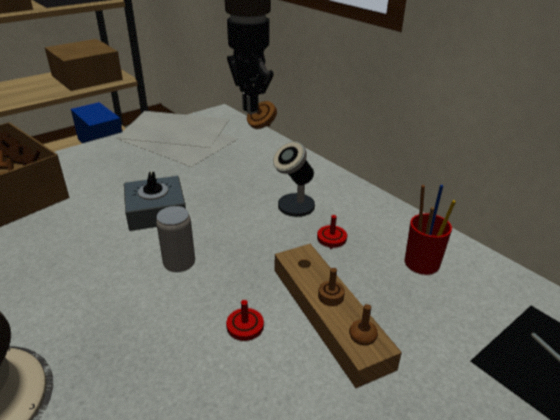

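The side view shows the top (262,114) held over the camera head (295,160), with everything else in place. Tilt is 33.7° at azimuth 175.7°; the table-plane fit is true to 0.02°, so that number is trustworthy. Next I back off upwards and away so the wrist camera sees the lens, to measure lens and disc with the same camera.

drive_tool --pt "0 0 -0.03 0 0.008" --pt "-0.02 0 -0.02 0 0.008" --pt "-0.03 0 0 0 0.008" --pt "-0.03 0 0 0 0.008" --pt "-0.03 0 0 0 0.008" --pt "-0.02 0 0 0 0.008" --pt "0 0 0 0 0.008" --pt "0 0 0 0 0.008" --pt "0 0 0 0 0.008" --pt "0 0 0 0 0.008"

```text
clock: 15.45
position: [726.1, 99.4, 325.9]
ee_rot: [0.037, 0.999, 0.0, 0.001]
contact_force: [0.4, 0.7, -0.1]
gripper_width: 10.4
```

```bash
python3 m.py w9
```

```text
pos [726.1  99.4 325.9] yaw 175.79 tilt [ 1.e-03  3.e-04 -1.e+00] clock 15.45 tool delta [ 717.1 -152.6  325.1] turn None
force [ 0.4  0.7 -0.1] w 10.4
[726.1  99.4 344.6]
[-0.553  0.04   0.832] tilt 33.7 az 175.9 h 34.9 2928
```

View pics/w9.png

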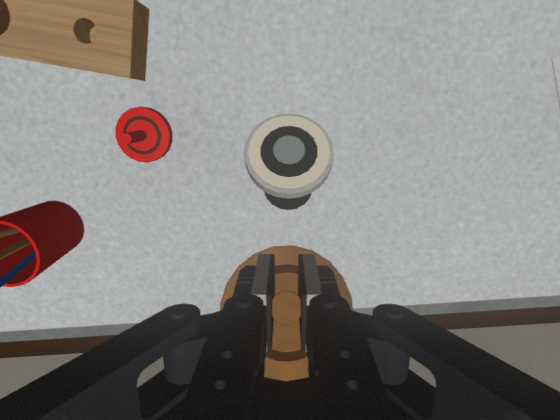

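```bash
python3 - <<'E'
from h import *
s=arm.read_state(); im=cv2.imread("pics/w9.png"); d=np.load("pics/w9.npy"); C=cloud("wrist",d,s)
def ell(mask):
    cs,_=cv2.findContours(mask.astype(np.uint8),cv2.RETR_EXTERNAL,cv2.CHAIN_APPROX_NONE); c=max(cs,key=len); return cv2.fitEllipse(c),c
g=im.max(2); box=np.zeros(g.shape,bool); box[120:185,255:323]=1
dark=box&(g<70); 
n,l,st,ce=cv2.connectedComponentsWithStats(dark.astype(np.uint8)); k=l[150,267] or (1+np.argmax(st[1:,4]))
e,c=ell(l==k); print("dark ring outer",e)
fill=np.zeros(g.shape,np.uint8); cv2.drawContours(fill,[c],-1,1,-1)
glass=(fill>0)&(g>=75); e2,c2=ell(glass); print("glass",e2)
# plane fit of beige ring
b=im.astype(int); beige=box&(b[...,2]>b[...,0]+12)&(g>150)&(fill==0)
P=C[beige&(d>0)]; 
for _ in range(6):
    c0=P.mean(0);w=np.linalg.svd(P-c0,full_matrices=False)[2][2];w*=np.sign(w[2]);r=(P-c0)@w;P=P[abs(r)<max(1,2.5*np.median(abs(r)))]
print("ring plane",w.round(3),c0.round(1),len(P),"tilt",np.degrees(np.arccos(w[2])).round(1),"az",np.degrees(np.arctan2(w[1],w[0])).round(1))
print("glass depth med",np.median(C[(glass)&(d>0)],axis=0).round(1), "dark",((C[l==k]-c0)@w).mean(),"glass off plane",np.median((C[glass]-c0)@w))
for uv in(e[0],e2[0]): print("at z=150",plane("wrist",[uv],150,s).round(1))
np.set_printoptions(suppress=True)
# disc centre from fit: disc outline circle in plane
a=np.radians(33); u,hh,Pd,m=fitdisc(C,d,s['position']+[0,0,18.7],im,(-np.sin(a),.04,np.cos(a)))
Pc=s['position']+[0,0,18.7]; 
e1=np.cross([0,1,0],u);e1/=np.linalg.norm(e1);ee=np.cross(u,e1)
q=np.c_[(Pd-Pc)@e1,(Pd-Pc)@ee]; print("disc pts extents in plane about stem axis",q.min(0),q.max(0),cv2.minEnclosingCircle(q.astype(np.float32)))
E
```

```text
dark ring outer ((288.5870361328125, 151.16188049316406), (48.44210433959961, 54.49372100830078), 90.8917007446289)
glass ((288.63177490234375, 149.44093322753906), (28.698135375976562, 31.74201202392578), 92.4729232788086)
ring plane [-0.572  0.047  0.819] [696.4 102.8 148.8] 1554 tilt 35.0 az 175.3
glass depth med [693.5 103.5 149.9] dark 1.66336348322166 glass off plane 2.454549397184786
at z=150 [[694.9 103.4 150. ]]
at z=150 [[693.4 103.5 150. ]]
disc pts extents in plane about stem axis [-26.90237286 -32.09859148] [32.87837777 29.91764334] ((2.193010091781616, -1.1052874326705933), 31.104326248168945)
```

The wrist view shows the lens glass at (288.6,149.4), giving lens centre (693.4,103.5,150), axis tilt 35.0° and azimuth ~175.4°. Now measure the disc centre from the same camera.

```bash
cat > disc.py <<'E'
import sys
from h import *
from scipy.optimize import least_squares
def discc(tag,s):
    d=np.load(f"pics/{tag}.npy"); C=cloud("wrist",d,s); G=s['position']+[0,0,18.7]
    a=np.radians(33.7); u,hh,Pd,m=fitdisc(C,d,G,None,(-np.sin(a),.04,np.cos(a)),rmax=30)
    c=Pd.mean(0); h=(C-c)@u; r=np.linalg.norm((C-G)-((C-G)@u)[...,None]*u,axis=2)
    m=(d>0)&(abs(h)<1.5)&(r<42)
    e1=np.cross([0,1,0],u);e1/=np.linalg.norm(e1);e2=np.cross(u,e1)
    q=np.c_[(C[m]-G)@e1,(C[m]-G)@e2]; hull=cv2.convexHull(q.astype(np.float32))[:,0]
    # boundary pts with full radius only
    f=least_squares(lambda p:np.hypot(*(hull-p[:2]).T)-31.7,[0,0],loss='soft_l1',f_scale=.5)
    ctr=f.x; top=G+e1*ctr[0]+e2*ctr[1]-u*hh
    D=top-7*u
    print("hull n",len(hull),"ctr",ctr.round(2),"resid",np.percentile(abs(f.fun),[50,90]).round(2),"circle",cv2.minEnclosingCircle(hull))
    return D,u
if __name__=="__main__":
    s=arm.read_state(); D,u=discc(sys.argv[1],s); L=np.array([693.4,103.5,150]); t,z=np.radians(35),np.radians(175.5)
    ul=np.array([np.sin(t)*np.cos(z),np.sin(t)*np.sin(z),np.cos(t)]); T=L+130*ul
    print("u",u.round(3),"angle to lens axis",np.degrees(np.arccos(u@ul)).round(2))
    print("D",D.round(1),"target",T.round(1),"dist",((D-L)@ul).round(1),"offaxis",np.linalg.norm(D-L-((D-L)@ul)*ul).round(1))
    M=R.from_quat(s['ee_rot']).as_matrix(); print("tool delta",(M.T@(T-D)).round(1), "tcp rel",(D-s['position']).round(1))
E
python3 disc.py w9
```

```text
hull n 37 ctr [ 3.98 -1.11] resid [0.45 1.6 ] circle ((2.8479909896850586, -1.0860642194747925), 31.302947998046875)
u [-0.556  0.042  0.83 ] angle to lens axis 1.1
D [752.7  96.5 312.1] target [619.1 109.4 256.5] dist 98.6 offaxis 141.9
tool delta [134.2   2.9  55.5] tcp rel [ 26.6  -2.9 -13.8]
```

```bash
python3 - <<'E'
from h import *
s=arm.read_state(); im=cv2.imread("pics/w9.png"); d=np.load("pics/w9.npy"); C=cloud("wrist",d,s); G=s['position']+[0,0,18.7]
u=np.array([-.555,.042,.831]);u/=np.linalg.norm(u)
e1=np.cross([0,1,0],u);e1/=np.linalg.norm(e1);e2=np.cross(u,e1)
h=(C-G)@u; m=(abs(h-10)<2); m[:285]=0;m[335:]=0;m[:,:270]=0;m[:,306:]=0
q=np.c_[(C[m]-G)@e1,(C[m]-G)@e2]; print("stem end",m.sum(),np.median(h[m]),cv2.minEnclosingCircle(q.astype(np.float32)),q.mean(0))
o=cv2.resize(im[235:395,205:370],None,fx=4.5,fy=3.7,interpolation=3); 
m2=(abs(h+34.9)<1.5)&(d>0); m2[:235]=0;m2[395:]=0;m2[:,:205]=0;m2[:,370:]=0
mm=cv2.resize((m2|m)[235:395,205:370].astype(np.uint8),(o.shape[1],o.shape[0]),interpolation=0); ed=cv2.Canny(mm*255,50,100); o[ed>0]=(0,255,0)
cv2.imwrite("pics/d9.png",o)
E
```

```text
stem end 892 9.752194768780903 ((7.397816181182861, -0.8871135115623474), 8.390474319458008) [ 5.02863297 -1.16859568]
```

View pics/d9.png

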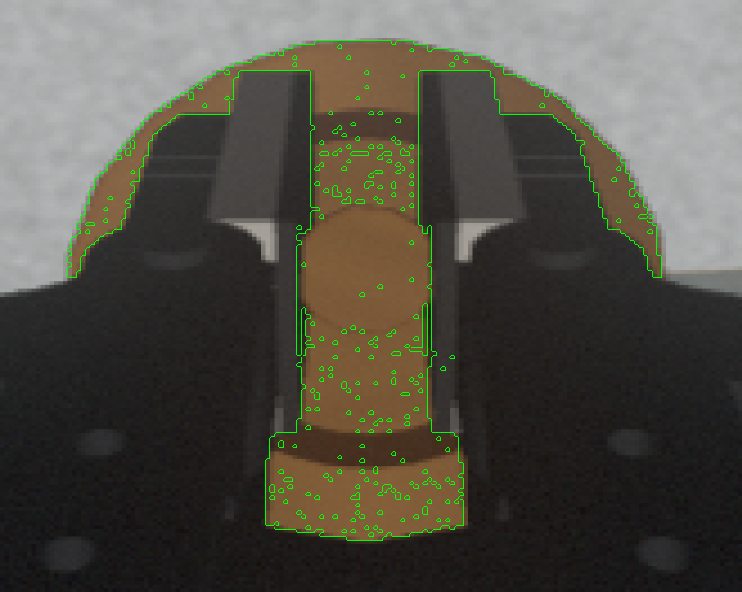

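```bash
python3 - <<'E'
from h import *
s=arm.read_state(); G=s['position']+[0,0,18.7]
u=np.array([-.555,.042,.831]);u/=np.linalg.norm(u)
e1=np.cross([0,1,0],u);e1/=np.linalg.norm(e1);e2=np.cross(u,e1)
def onp(uv,h):
    K,T=cam("wrist",s);o=T[:3,3];r=pts("wrist",uv,np.ones(len(uv)),s)-o
    t=((G+u*h-o)@u)/(r@u);Q=o+r*t[:,None]-G;return np.c_[Q@e1,Q@e2].round(2)
print("disc far,near,left,right\n",onp(np.array([(286.1,244.9),(286.1,380.5),(219.5,309),(351.5,309)]),-34.9))
print("stem end centre/top/bot",onp(np.array([(205+366/4.5-.4,235+268/3.7-.4),(286,235+207/3.7-.4),(286,235+330/3.7-.4)]),10))
E
```

```text
disc far,near,left,right
 [[-27.09   1.07]
 [ 34.2   -2.67]
 [  1.66 -32.08]
 [  5.45  29.93]]
stem end centre/top/bot [[ 4.77 -1.02]
 [-0.89 -0.66]
 [10.37 -1.34]]
```

Disc centre is about 3.6 mm and −1.1 mm off the nominal grip axis. The tool delta to the target is (134, 2.9, 55). Move back over, then down.

drive_tool --pt "0.02 0.001 0 0 0.008" --pt "0.03 0.001 0 0 0.008" --pt "0.03 0.001 0 0 0.008" --pt "0.03 0 0.015 0 0.008" --pt "0.024 0 0.02 0 0.008" --pt "0 0 0.02 0 0.008" --pt "0 0 0 0 0.008" --pt "0 0 0 0 0.008" --pt "0 0 0 0 0.008" --pt "0 0 0 0 0.008" --pt "0 0 0 0 0.008"

```text
clock: 16.6
position: [593.9, 112.2, 270.4]
ee_rot: [0.037, 0.999, 0.0, 0.001]
contact_force: [-0.0, -0.3, -0.4]
gripper_width: 10.2
```

```bash
python3 m.py w10; python3 disc.py w10; python3 - <<'E'
from h import *
for n in("side","top"):
    im,d=arm.get_image(n); cv2.imwrite(f"pics/{n}10.png",im); np.save(f"pics/{n}10.npy",d)
    b=(60,160,215,315) if n=="side" else (130,210,210,310)
    a=cv2.resize(np.clip(im[b[0]:b[1],b[2]:b[3]].astype(float)*1.7,0,255).astype(np.uint8),None,fx=4,fy=4,interpolation=3)
    cv2.imwrite(f"pics/{n}10c.png",a)
E
```

```text
pos [593.9 112.2 270.4] yaw 175.74 tilt [ 1.1e-03  4.0e-04 -1.0e+00] clock 16.6 tool delta [ 584.2 -156.2  269.7] turn None
force [-0.  -0.3 -0.4] w 10.2
[593.9 112.2 289.1]
[-0.553  0.038  0.832] tilt 33.7 az 176.0 h 34.9 2999
hull n 38 ctr [ 3.96 -1.09] resid [0.44 1.6 ] circle ((2.880864381790161, -0.9903993010520935), 31.284841537475586)
u [-0.556  0.042  0.83 ] angle to lens axis 1.12
D [620.2 109.3 256.4] target [619.1 109.4 256.5] dist 129.3 offaxis 0.9
tool delta [ 1.2 -0.1 -0.1] tcp rel [ 26.5  -2.9 -13.8]
```

View pics/side10c.png

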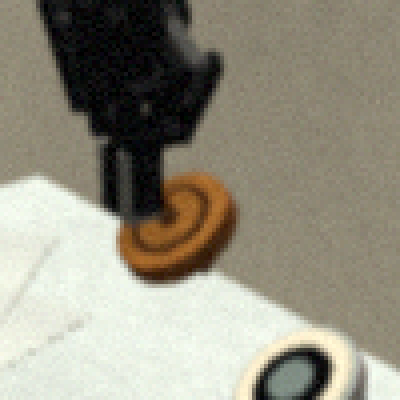

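View pics/top10c.png

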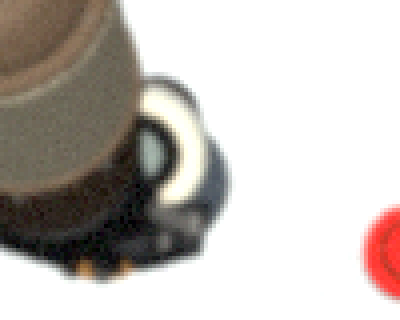

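The side crop shows the disc (180,225) tilted like the ring lamp at (305,375); its top face is visible. Next, an independent check from the side camera: disc plane and position relative to the lens.

```bash
python3 - <<'E'
from h import *
t,z=np.radians(35),np.radians(175.5); ul=np.array([np.sin(t)*np.cos(z),np.sin(t)*np.sin(z),np.cos(t)])
def fit(P,tol=1.0):
    for _ in range(10):
        c0=P.mean(0);w=np.linalg.svd(P-c0,full_matrices=False)[2][2];w*=np.sign(w[2]);r=(P-c0)@w;P=P[abs(r)<max(tol,2*np.median(abs(r)))]
    return w,c0,P
im=cv2.imread("pics/side10.png").astype(int);d=np.load("pics/side10.npy");C=cloud("side",d)
D0=np.array([619.6,109.3,256.4])
br=(im[...,2]>im[...,0]*1.5)&(im[...,2]>40)&(d>0)&(np.linalg.norm(C-D0,axis=2)<45)
P=C[br]; P=P[((P-D0)@ul)>3]; w,c,Q=fit(P); print("disc n",w.round(3),"tilt",np.degrees(np.arccos(w[2])).round(1),"az",np.degrees(np.arctan2(w[1],w[0])).round(1),len(Q),"angle",np.degrees(np.arccos(w@ul)).round(1))
v,u=np.nonzero(br); print("brown bbox",u.min(),u.max(),v.min(),v.max())
for nm,p in(("D",D0),("L",np.array([693.4,103.5,150]))): print(nm,"proj side",proj("side",p).round(1))
# side: silhouette of predicted disc vs observed
e1=np.cross([0,1,0],w);e1/=np.linalg.norm(e1);e2=np.cross(w,e1)
th=np.linspace(0,6.283,60); S=np.array([proj("side",D0+k*7*ul+32*(np.cos(a)*e1+np.sin(a)*e2)) for a in th for k in(-1,1)])
print("pred bbox",S.min(0).round(1),S.max(0).round(1))
i0=cv2.imread("pics/side0.png").astype(int); g=i0.max(2)
sub=(g<60); n,l,st,ce=cv2.connectedComponentsWithStats(sub[140:170,275:305].astype(np.uint8))
be=np.zeros(g.shape,np.uint8); be[138:180,268:312]=((g>95)&(i0[...,2]>i0[...,0]+5))[138:180,268:312]; 
h=cv2.findContours(be,cv2.RETR_CCOMP,cv2.CHAIN_APPROX_NONE); 
for c,hh in zip(h[0],h[1][0]):
    if len(c)>20: print(len(c),"inner" if hh[3]>=0 else "outer",cv2.fitEllipse(c))
E
```

```text
disc n [-0.544  0.044  0.838] tilt 33.1 az 175.4 227 angle 1.9
brown bbox 244 274 103 129
D proj side [258.8 117.5]
L proj side [287.5 154.9]
pred bbox [243.2 103.2] [274.7 132.1]
119 outer ((289.0226745605469, 154.13702392578125), (24.516897201538086, 38.10429000854492), 55.89531326293945)
56 inner ((287.5957336425781, 155.05035400390625), (16.318756103515625, 23.893081665039062), 51.36488342285156)
```

The side camera agrees: its lens pixel prediction and observation match within 0.2 px, and the disc outline matches where predicted. The tilt error is 1.1–1.9°, which is good. Make the last 1 mm correction, settle, and check again.

drive_tool --pt "0.001 0 0 0 0.008" --pt "0 0 0 0 0.008" --pt "0 0 0 0 0.008" --pt "0 0 0 0 0.008" --pt "0 0 0 0 0.008" --pt "0 0 0 0 0.008" --pt "0 0 0 0 0.008" --pt "0 0 0 0 0.008" --pt "0 0 0 0 0.008" --pt "0 0 0 0 0.008"

```text
clock: 17.75
position: [592.3, 112.2, 269.8]
ee_rot: [0.037, 0.999, 0.0, -0.0]
contact_force: [-0.4, -0.2, -0.7]
gripper_width: 10.0
```

```bash
python3 m.py w11; python3 disc.py w11; python3 -c "
from h import *
print(arm.read_state()['joint_vel'].round(4))
im=cv2.imread('pics/w11.png');cv2.imwrite('pics/fin.png',im)
im,d=arm.get_image('side');cv2.imwrite('pics/side11.png',im)"
```

```text
pos [592.3 112.2 269.8] yaw 175.76 tilt [-0.  0. -1.] clock 17.75 tool delta [ 582.4 -155.8  269.8] turn None
force [-0.4 -0.2 -0.7] w 10.0
[592.3 112.2 288.5]
[-0.553  0.042  0.832] tilt 33.7 az 175.7 h 34.9 2976
hull n 42 ctr [ 4.14 -0.95] resid [0.41 1.84] circle ((2.9338018894195557, -0.9087600708007812), 31.233999252319336)
u [-0.555  0.044  0.83 ] angle to lens axis 1.14
D [619.  109.5 256.1] target [619.1 109.4 256.5] dist 129.8 offaxis 0.3
tool delta [-0.1 -0.1 -0.3] tcp rel [ 26.6  -2.8 -13.7]
[-0.0006  0.0001 -0.0005 -0.0013  0.0005  0.0012]
```

View pics/side11.png

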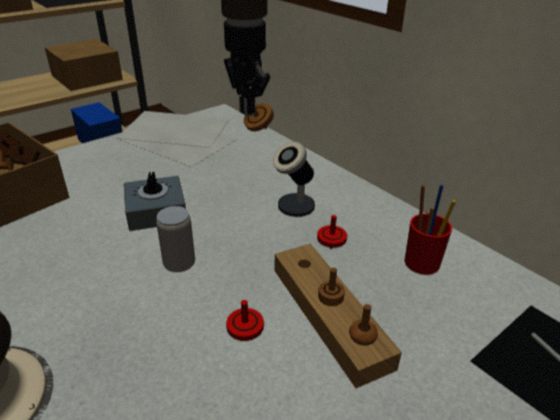

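The final side view shows the top (259,116) still and free over the lens (288,155), the dimmer set at (152,185), and the can, pot and other tops unmoved. Handing in.

```bash
python3 -c "
from bench import arm
print(arm.job_done())"
```

```text
the job is handed in; nothing more can be done
None
```

I set the dimmer to the long mark, and the arm now holds the widest top in front of the inspection camera. I handed the job in at about 18 s of the 51 s allowed.

- **Dimmer:** I turned it about 69° clockwise and released it. Afterwards the grip bar measured 57.2°, against 57.2–57.5° for the long mark, and the wrist picture showed the pointer in line with it.
- **Tilting the top:** The moves cannot tilt the tool. So I gripped the top by its stem and tilted it in the grip by levering its tip against its own rack hole, at no more than about 9 N.
- **Position:** By the wrist camera, the disc centre is 129.8 mm from the lens and 0.3 mm off its axis. The side camera puts the disc outline and the lens where expected, within about a pixel, apart from the shaded lower edge of the disc.
- **Angle:** The top leans about 1.3° too little. The wrist camera's disc fit puts it 1.1–1.4° off the lens axis and the side camera's 1.9°. A rougher check, comparing the stem end with the disc centre, suggested up to about 2.8°. I left this as it was.
- **At hand-in:** The arm was still and the wrist force was near zero. In the last side picture the other two tops, the can and the pot had not moved.

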